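# Make up two optics kits on the inspection bench

### The job

Make up the two kits, the square plate's first: the wide spacer in the middle of the square plate, then the lens centred on the spacer, then the lens cap centred on the lens. After that make up the round plate's kit: the small spacer in its middle, then the loupe standing centred on the spacer. With each spacer, press it down firmly for about a second to feel that it lies flat before you add the next part; set the lens down without dropping it, and leave the screwdriver, the jar and the movement holder where they are.

Things in the scene. Friction and masses are not known exactly. Their poses are not given: they have to be found in the camera images.
- square_plate_top (a point): Centre of the upper face of the square kit plate: white plastic, 130 x 130 mm, 6 mm thick, fixed to the bench (face 6 mm above it), no rim. z is up.
- round_plate_top (a point): Centre of the upper face of the round kit plate: white plastic, 136 mm in diameter, 6 mm thick, fixed to the bench (face 6 mm above it), no rim. z is up.
- wide_spacer_mid (a point): Centre (half-way up) of the wide spacer: a bare aluminium flat ring, 56 mm outside diameter, 18 mm hole, 15 mm high, lying flat. z is its axis. Shut fingertips can press on its top over the hole.
- small_spacer_mid (a point): Centre (half-way up) of the small spacer: a bare aluminium flat ring, 42 mm outside diameter, 14 mm hole, 12 mm high, lying flat. z is its axis. Shut fingertips can press on its top over the hole.
- lens_mid (a point): Centre (half-way up) of the lens: a pale glass lens sunk in a dark steel round cell, 50 mm in diameter, 16 mm high, with a flat rim 5 mm wide that stands 3 mm above the glass; lying flat, rim up. z is its axis, up.
- cap_mid (a point): Centre (half-way up) of the lens cap: a plain black solid disc, 46 mm in diameter, 10 mm high, lying flat. z is its axis.
- loupe_mid (a point): Centre (half-way up) of the loupe: an upright black cylinder 36 mm in diameter and 38 mm high, with thin steel bands and a glass window in its top. z is its axis, up.
- screwdriver: Loose bystander, leave it: a small black-handled screwdriver 130 mm long lying on the bench. Its x axis runs along it towards the tip.
- jar: Loose bystander, leave it: a small glass jar with a white lid, 38 mm in diameter, 42 mm high. Origin at the centre of its underside.
- holder: Loose bystander, leave it: a steel movement holder, a block 50 x 30 mm with a brass disc on it and a short stub at one end, 23 mm high in all. Origin at the centre of its underside.
Mind the look-alikes: they are no part of the job. Leave any blue look-alike of the part that bears small_spacer_mid alone.

How it is judged:
On the way, in this order (a step that is already met when the one before it is completed fails the run):
1. the wide spacer lies flat in the middle of the square plate (within 12 mm) and is pressed down on it with more than 3 N for 0.2 s (horizontal distance between wide_spacer_mid and square_plate_top below 0.012 m and z of wide_spacer_mid in the frame of square_plate_top between 0.0045 and 0.0105 m and angle between wide_spacer_mid's own z axis and vertical below 0.1 rad and contact force between wide_spacer and square_plate above 3 N), for 0.2 s.
2. the lens lies flat and centred on the wide spacer (within 8 mm), let go (horizontal distance between wide_spacer_mid and square_plate_top below 0.012 m and z of wide_spacer_mid in the frame of square_plate_top between 0.0045 and 0.0105 m and angle between each of wide_spacer_mid, lens_mid's own z axis and vertical below 0.1 rad and horizontal distance between lens_mid and wide_spacer_mid below 0.008 m and z of lens_mid in the frame of wide_spacer_mid between 0.0125 and 0.0185 m and contact force between the fingers and lens below 0.05 N), for 0.2 s.
3. the cap lies flat and centred on the lens (within 8 mm), let go (horizontal distance between wide_spacer_mid and square_plate_top below 0.012 m and z of wide_spacer_mid in the frame of square_plate_top between 0.0045 and 0.0105 m and angle between each of wide_spacer_mid, lens_mid, cap_mid's own z axis and vertical below 0.1 rad and horizontal distance between lens_mid and wide_spacer_mid below 0.008 m and z of lens_mid in the frame of wide_spacer_mid between 0.0125 and 0.0185 m and horizontal distance between cap_mid and lens_mid below 0.008 m and z of cap_mid in the frame of lens_mid between 0.01 and 0.016 m and contact force between the fingers and cap below 0.05 N), for 0.2 s.
4. the small spacer lies flat in the middle of the round plate (within 12 mm) and is pressed down on it with more than 3 N for 0.2 s (horizontal distance between small_spacer_mid and round_plate_top below 0.012 m and z of small_spacer_mid in the frame of round_plate_top between 0.003 and 0.009 m and angle between small_spacer_mid's own z axis and vertical below 0.1 rad and contact force between small_spacer and round_plate above 3 N), for 0.2 s.
At the end, for the whole second after the job is handed in: Spacers flat within 12 mm of the middles of their plates (wide: square, small: round); lens on the wide spacer, cap on the lens and loupe on the small spacer, each within 8 mm of the middle of the part below, tilt under 0.1 rad; all let go, slower than 20 mm/s (all of step 3 and horizontal distance between small_spacer_mid and round_plate_top below 0.012 m and z of small_spacer_mid in the frame of round_plate_top between 0.003 and 0.009 m and angle between each of small_spacer_mid, loupe_mid's own z axis and vertical below 0.1 rad and horizontal distance between loupe_mid and small_spacer_mid below 0.008 m and z of loupe_mid in the frame of small_spacer_mid between 0.022 and 0.028 m and linear speed of each of wide_spacer, lens, cap, small_spacer, loupe below 0.02 m/s and contact force between the fingers and wide_spacer below 0.05 N and contact force between the fingers and lens below 0.05 N and contact force between the fingers and small_spacer below 0.05 N and contact force between the fingers and loupe below 0.05 N); the robot touches nothing.
It fails at once if the screwdriver is moved more than 25 mm (distance of screwdriver from where it was at the start of the episode above 0.025 m).
It fails at once if the jar is moved more than 25 mm (distance of jar from where it was at the start of the episode above 0.025 m).
It fails at once if the movement holder is moved more than 25 mm (distance of holder from where it was at the start of the episode above 0.025 m).
It fails at once if the lens is dropped (falls free faster than 0.6 m/s, about 18 mm) (linear speed of lens above 0.6 m/s and contact force between the fingers and lens below 0.05 N).
It also fails if it takes over 128 s, if anything falls off the work surface, if the arm or the gripper's body presses on something with over 40 N, if the wrist force passes 120 N, or if a joint passes its speed limit or range.

### The arm

A 7-joint arm with a two-finger parallel gripper is mounted at the origin on the work surface. World frame = base frame: x ahead of the robot, y to its left, z up, the work surface at z = 0. Lengths are in m, angles in rad, forces in N, time in s.
With the tool pointing down it reaches from about 0.4 to 0.875 m from the base axis. Payload 19.3 kg.
Tool frame: the origin (TCP) lies midway between the tips of the shut fingers; the grasp point (between the pads) lies 19 mm behind it; z points along the fingers, y is the line along which they close (so a half turn about z gives the same grasp; the last joint's range is limited). The gripper opens to 85 mm and grips with 20 to 120 N. Pads are 22 mm wide; open, the fingers measure 114 mm over their backs; the gripper's body (76 mm by 85 mm) begins 54 mm behind the grasp point. The pads swing forward as they close: fully open they stand 13 mm farther back than shut.
Start: joints at [-1.241, 0.521, -0.036, 1.599, 0.021, 1.021, -0.113], TCP at [0.243, 0.576, 0.231] pointing down, gripper open.
Joint ranges: [-2.91, 2.91], [-0.3, 2.13], [-1.5, 1.42], [0.17, 2.43], [-1.26, 4.41], [0.16, 1.93], [-2.52, 2.52]. Speed limits (rad/s): [1.89, 1.89, 2.39, 2.39, 3.01, 3.01, 3.01].

### API

Orientations are given as [roll, pitch, yaw] about the fixed x, y, z axes, in that order (R = Rz(yaw) Ry(pitch) Rx(roll)).
In Python, from workcell import * gives the robot as it stands. The module is installed in compiled form; this text tells all that it offers.
- The arm moves only by the tool play_rows, never from a script. Its argument "deltas" is a list of rows, each a list of 7 numbers: the shift along the tool's x, y, z in units of 500 mm (1.0 is 500 mm), then the turn, a rotation vector about the tool's x, y, z in units of 120 degrees (1.0 is 120 degrees), then the closure, from 0 (fully open) to 1 (shut). A call has 1 to 10 rows; each row is the pose to reach, as a shift and turn from the pose commanded when the call began, along the tool's axes at that moment; what a row does not reach only later rows make up. A row lasts 1/10 s, in which the tool goes at most 50 mm and 8.59 degrees, less where a joint would pass 70% of its speed; a pose out of reach is approached as far as the arm can. A call with a number of a shift or a turn outside -1 to 1 is refused whole. A call with a gripper value outside its range is refused whole. The fingers move at their own pace and stop on an object; "newtons" is the grip in N (left out, the last holds). Time passes only in rows, so rows that repeat a pose let the fingers close. It gives the time, the measured TCP pose, the force, the opening and the grip force at its end, in the units of the state.
- observe(): the state, without advancing time (a new reading comes with each control period).
- grab_frame(name): name is "side" or "top" or "wrist"; returns the picture (400x640x3 uint8, red, green, blue); there is no depth.
- get_calibration(name): a dict with "fovy" (degrees; the focal length in pixels is half the picture's height over the tangent of half this angle, whatever the lens; pixels are square), "cx", "cy" (the principal point, pixels), "xyz" and "rotation" of the camera in the world. Camera axes: x right, y down, z forward; pixel columns grow to the right and rows downward; lengths in m; the calibration is good to about 2 mm. A picture is of the moment at which its call begins: read the wrist's pose just before it. get_calibration takes no time and is no camera call; for the wrist camera it gives the pose at the moment of the call.
- job_done(): hands the job in; it is judged then, once.
The state is a dict: "clock": time; "qpos": joint angles; "qd": joint speeds; "joint_efforts": joint torques, N m; "position": TCP position; "tool_rot": TCP orientation; "force": force on the tool from outside, world axes, zero at the start; "moment": the same for the moment, N m; "grip_width": finger opening in m; "finger_force": force on a finger pad.
Only numpy, scipy, OpenCV 4.12 (cv2) and the standard library are available. Lean on these libraries where they do the work, as an engineer would, in place of code of your own. Each camera call takes 0.05 s, during which the arm holds its last target. There are 200 camera calls.

## Working session

There is one attempt and no reset: what is moved stays moved. The work goes in short steps, Python scripts to look and compute and a tool call to move; the robot and the scene stay as the last step left them, time stands still between calls to the robot, and variables do not carry over. Pictures are saved under pics/ and viewed, at most 14 in all, crops included, and the job is handed in when it is done.

Besides the shell and the picture viewer there is one more tool, called as name([rows], argument=value, ...), one row to a line, values as JSON. play_rows: Moves the arm, as the interface text tells. Its arguments: {"type":"object","properties":{"deltas":{"type":"array"},"newtons":{"type":"number"}},"required":["deltas"]}

```bash
mkdir -p pics
cat > h.py <<'E'
from workcell import *
import numpy as np, cv2
from scipy.spatial.transform import Rotation as R
np.set_printoptions(precision=4,suppress=True)
def snap(n,f):
    c=get_calibration(n); im=grab_frame(n); cv2.imwrite('pics/'+f,im[:,:,::-1]); np.save('/tmp/'+f+'.npy',im); return im,c
def ray(c,u,v,z,im_h=400):
    f=im_h/2/np.tan(np.radians(c['fovy'])/2)
    Rm=np.array(c['rotation']); 
    d=Rm@np.array([(u-c['cx'])/f,(v-c['cy'])/f,1]); o=np.array(c['xyz']); return o+d*(z-o[2])/d[2]
E
python3 - <<'E'
from h import *
print(observe())
for n in ['top','side','wrist']:
    im,c=snap(n,n+'0.png'); print(n,c)
E
```

```text
{'clock': 0.0, 'qpos': array([-1.2412,  0.522 , -0.0363,  1.6   ,  0.0212,  1.0211, -0.1128]), 'qd': array([-0.0011,  0.0007, -0.0009, -0.0002, -0.0011,  0.001 , -0.0002]), 'joint_efforts': array([  0.0009, -92.7113,   1.9798, -36.9909,   0.0178,   0.0085,
         0.0001]), 'position': array([0.2432, 0.5754, 0.2307]), 'tool_rot': array([-3.1404,  0.0001,  2.7417]), 'force': array([-0.5803, -0.154 ,  0.7801]), 'moment': array([ 0.0474, -0.0677,  0.0018]), 'finger_force': 0.0, 'grip_width': 0.0856078862197086}
top {'fovy': 54.640185514736245, 'cx': 318.51705770671316, 'cy': 198.48668413611136, 'xyz': array([ 0.4287, -0.0172,  0.9128]), 'rotation': array([-3.0226,  0.0478, -1.5774])}
side {'fovy': 55.78608430793367, 'cx': 319.07619693930366, 'cy': 198.73879645446925, 'xyz': array([ 0.0356, -0.4942,  0.6205]), 'rotation': array([-2.2344, -0.0229, -0.7448])}
wrist {'fovy': 67.87905172020464, 'cx': 321.3254697079597, 'cy': 196.71265625117167, 'xyz': array([0.1731, 0.605 , 0.3741]), 'rotation': array([2.8416, 0.0011, 1.1707])}
```

```bash
sed -i "s/Rm=np.array(c\['rotation'\]);/Rm=R.from_euler('xyz',c['rotation']).as_matrix()/" h.py
python3 - <<'E'
import cv2
a=cv2.imread('pics/top0.png');
cv2.imwrite('pics/top0b.png',cv2.resize(a,(800,500),interpolation=cv2.INTER_CUBIC))
E
```

```text
(no output)
```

View pics/top0.png

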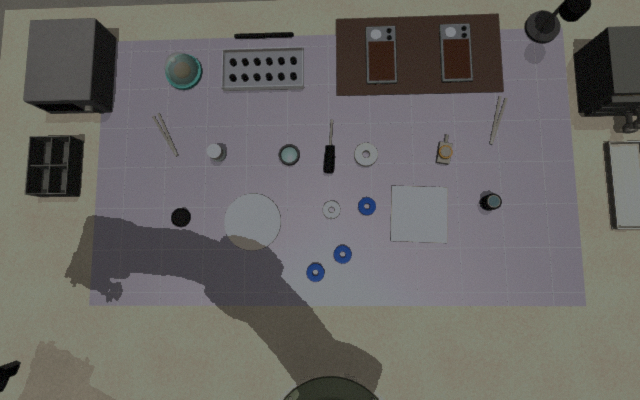

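View pics/side0.png

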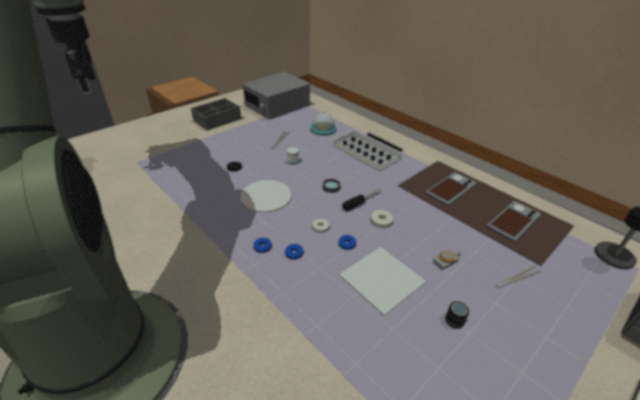

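Run:
```python
from h import *
im=np.load('/tmp/top0.png.npy'); c=get_calibration('top'); s=get_calibration('side')
g=cv2.cvtColor(im,cv2.COLOR_RGB2GRAY); hsv=cv2.cvtColor(im,cv2.COLOR_RGB2HSV)
for n,u,v,z in [('square',419,214,.006),('round',253,222,.006),('wide',366,154,.015),('small',331,209,.012),('lens',289,155,.016),('cap',181,217,.01),('loupe',490,201,.038),('jar',215,151,.042),('holder',445,150,.02),('drv',329,158,.01),('tip',332,121,.005)]:
    print(n,ray(c,u,v,z), im[v,u])
for n,u,v,z in [('square',382,279,.006),('round',265,195,.006),('wide',382,217,.015),('small',321,224,.012),('lens',331,184,.016),('cap',234,166,.01),('loupe',458,308,.038)]:
    print('side',n,ray(s,u,v,z))
cv2.imwrite('pics/crop.png',cv2.resize(cv2.cvtColor(im[110:290,150:520],cv2.COLOR_RGB2BGR),None,fx=2.16,fy=2.16,interpolation=cv2.INTER_CUBIC))
```

```text
square [ 0.4983 -0.2078  0.006 ] [130 134 137]
round [0.4834 0.1809 0.006 ] [128 130 134]
wide [ 0.6406 -0.0876  0.015 ] [119 115 123]
small [ 0.5116 -0.0038  0.012 ] [126 122 130]
lens [0.6412 0.0945 0.016 ] [113 125 127]
cap [0.4967 0.353  0.01  ] [25 24 25]
loupe [ 0.5233 -0.3586  0.038 ] [66 81 84]
jar [0.6476 0.2647 0.042 ] [128 132 136]
holder [ 0.6456 -0.2701  0.02  ] [108 104  97]
drv [ 0.6336 -0.0003  0.01  ] [ 3 11  9]
tip [ 0.7258 -0.0083  0.005 ] [112 110 105]
side square [ 0.4937 -0.212   0.006 ]
side round [0.4811 0.1804 0.006 ]
side wide [ 0.6385 -0.0898  0.015 ]
side small [ 0.51   -0.0071  0.012 ]
side lens [0.639  0.0916 0.016 ]
side cap [0.4927 0.3479 0.01  ]
side loupe [ 0.5222 -0.3645  0.038 ]
```

View pics/crop.png

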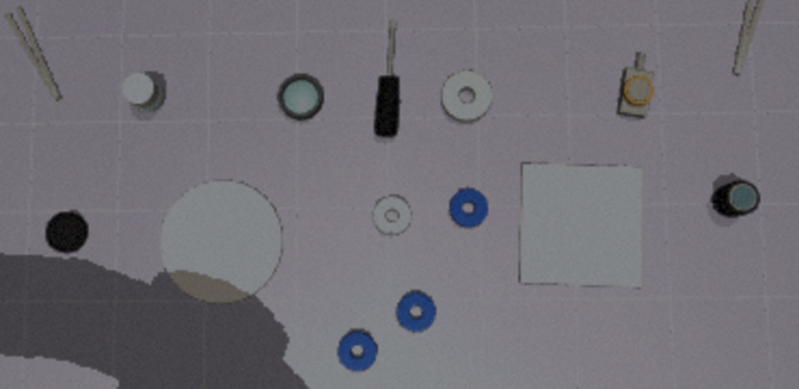

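Run:
```python
from h import *
c=get_calibration('top');s=get_calibration('side')
P={'square':(419,214,.006),'wide':(366,154,.015),'small':(331,209,.012),'lens':(289,155,.016),'cap':(181,217,.01)}
S={'square':(382,279),'wide':(382,217),'small':(321,224),'lens':(331,184),'cap':(234,166)}
r={'square':36,'wide':17,'small':14,'lens':15,'cap':14}
def cen(im,u,v,r):
    p=im[v-r:v+r+1,u-r:u+r+1].astype(float)
    b=np.median(np.concatenate([p[0],p[-1],p[:,0],p[:,-1]]),axis=0)
    # chroma+luma distance from the local background
    d=np.abs(p-b).sum(2); m=(d>22).astype(np.uint8)
    cs,_=cv2.findContours(m,cv2.RETR_EXTERNAL,cv2.CHAIN_APPROX_NONE); k=max(cs,key=cv2.contourArea)
    h=cv2.convexHull(k); M=cv2.moments(h); x,y,w,hh=cv2.boundingRect(h)
    return u-r+M['m10']/M['m00'],v-r+M['m01']/M['m00'],w,hh
A=np.load('/tmp/top0.png.npy');B=np.load('/tmp/side0.png.npy')
for n,(u,v,z) in P.items():
    t=cen(A,u,v,r[n]); q=cen(B,*S[n],r[n]+8 if n=='square' else r[n])
    print(n,np.round(t,1),ray(c,t[0],t[1],z)[:2],np.round(q,1),ray(s,q[0],q[1],z)[:2])
```

```text
square [418.8 213.3  56.   60. ] [ 0.4999 -0.2073] [381.9 279.9  87.   69. ] [ 0.4916 -0.2135]
wide [365.1 155.   24.   26. ] [ 0.6383 -0.0856] [381.1 219.3  25.   20. ] [ 0.6301 -0.0939]
small [329.5 214.   18.   12. ] [ 0.5001 -0.0003] [320.5 225.7  21.   16. ] [ 0.5048 -0.0108]
lens [288.5 155.   23.   24. ] [0.6411 0.0958] [330.8 185.3  23.   17. ] [0.6344 0.0875]
cap [180.6 217.   21.   21. ] [0.4966 0.354 ] [230.3 169.6  24.   21. ] [0.4744 0.3387]
```

play_rows([
  [0,0,0,0,0,0.559,0],
  [0,0,0,0,0,0.559,0],
  [0,0,0,0,0,0.559,0],
  [0,0,0,0,0,0.559,0],
  [0,0,0,0,0,0.559,0],
  [0,0,0,0,0,0.559,0],
  [0,0,0,0,0,0.559,0],
  [0,0,0,0,0,0.559,0],
  [0,0,0,0,0,0.559,0],
  [0,0,0,0,0,0.559,0],
], newtons=40)

```text
clock: 1.15
position: [0.2431, 0.5757, 0.2311]
tool_rot: [3.142, 0.0, 1.575]
force: [0.5, -0.4, 0.2]
grip_width: 0.0854
finger_force: 0.0
```

play_rows([
  [-0.8,0.48,0,0,0,0,0],
  [-0.8,0.48,0,0,0,0,0],
  [-0.8,0.48,0,0,0,0,0],
  [-0.8,0.48,0,0,0,0,0],
  [-0.8,0.48,0,0,0,0,0],
  [-0.8,0.48,0,0,0,0,0],
  [-0.8,0.48,0,0,0,0,0],
  [-0.8,0.48,0,0,0,0,0],
  [-0.8,0.48,0,0,0,0,0],
  [-0.8,0.48,0,0,0,0,0],
])

```text
clock: 2.15
position: [0.4854, 0.1709, 0.2316]
tool_rot: [3.14, 0.001, 1.569]
force: [-0.8, 1.8, -0.8]
grip_width: 0.0852
finger_force: 0.0
```

play_rows([
  [-0.526,0.31,0.1,0,0,0,0],
  [-0.526,0.31,0.1,0,0,0,0],
  [-0.526,0.31,0.1,0,0,0,0],
  [-0.526,0.31,0.1,0,0,0,0],
  [-0.526,0.31,0.1,0,0,0,0],
  [-0.526,0.31,0.1,0,0,0,0],
  [-0.526,0.31,0.1,0,0,0,0],
  [-0.526,0.31,0.1,0,0,0,0],
  [-0.526,0.31,0.1,0,0,0,0],
  [-0.526,0.31,0.1,0,0,0,0],
])

```text
clock: 3.15
position: [0.6382, -0.0856, 0.1816]
tool_rot: [3.141, -0.001, 1.574]
force: [0.4, 0.0, 0.4]
grip_width: 0.0857
finger_force: 0.0
```

Run:
```python
from h import *
o=observe(); print(o['position'],o['tool_rot'])
im,c=snap('wrist','w1.png'); print(c)
```

```text
[ 0.6382 -0.0856  0.1816] [ 3.1414 -0.0008  1.5737]
{'fovy': 67.87905172020464, 'cx': 321.3254697079597, 'cy': 196.71265625117167, 'xyz': array([ 0.6377, -0.0099,  0.325 ]), 'rotation': array([2.8413, 0.0015, 0.0026])}
```

View pics/w1.png

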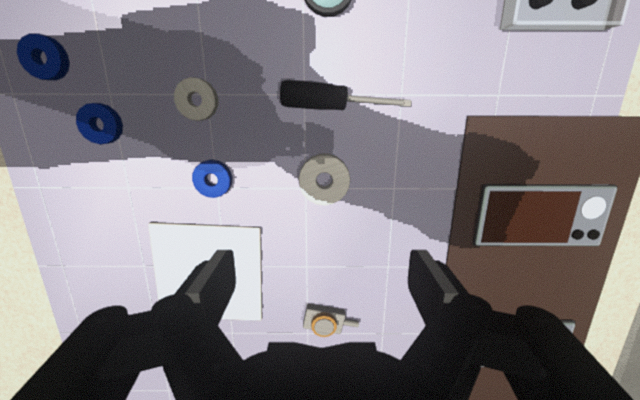

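Run:
```python
from h import *
c=get_calibration('wrist')
for n,u,v,z in [('wide',323.5,179.5,.015),('small',194.5,99,.012),('sqA',150,223,.006),('sqB',262,227,.006),('sqC',262,320,.006),('hold',323,322,.02)]: print(n,ray(c,u,v,z))
```

```text
wide [ 0.6399 -0.0866  0.015 ]
small [ 0.5104 -0.0048  0.012 ]
sqA [ 0.4396 -0.1412  0.006 ]
sqB [ 0.5688 -0.1458  0.006 ]
sqC [ 0.5615 -0.2755  0.006 ]
hold [ 0.6401 -0.2665  0.02  ]
```

play_rows([
  [-0.002,0.003,0.3,0,0,0,0.1],
  [-0.002,0.003,0.3,0,0,0,0.1],
  [-0.002,0.003,0.3,0,0,0,0.1],
  [-0.002,0.003,0.36,0,0,0,0.1],
  [-0.002,0.003,0.36,0,0,0,0.1],
  [-0.002,0.003,0.36,0,0,0,0.5],
  [-0.002,0.003,0.36,0,0,0,0.5],
  [-0.002,0.003,0.36,0,0,0,0.5],
  [-0.002,0.003,0.36,0,0,0,0.5],
  [-0.002,0.003,0.36,0,0,0,0.5],
], newtons=40)

```text
clock: 4.2
position: [0.6413, -0.0881, 0.0038]
tool_rot: [3.138, -0.0, 1.571]
force: [-2.1, 0.8, 11.2]
grip_width: 0.0531
finger_force: 43.3
```

Run:
```python
from h import *
o=observe(); print(o['position'],o['grip_width'],o['finger_force'])
im,c=snap('wrist','w2.png')
```

```text
[ 0.6413 -0.0881  0.0038] 0.05308832147070831 43.31502235494554
```

View pics/w2.png

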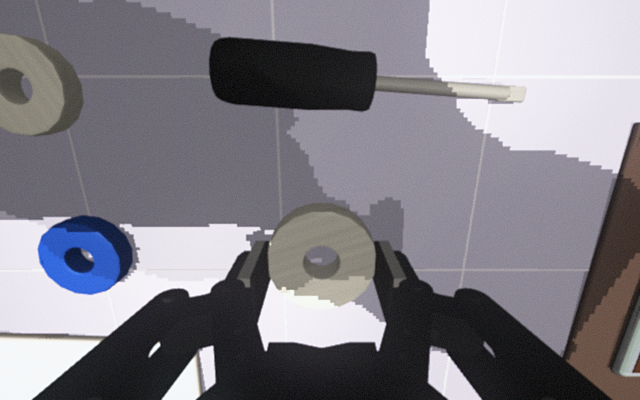

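play_rows([
  [0,0,-0.1,0,0,0,0.5],
  [-0.05,-0.06,-0.12,0,0,0,0.5],
  [-0.242,-0.28,-0.12,0,0,0,0.5],
  [-0.242,-0.28,-0.12,0,0,0,0.5],
  [-0.242,-0.28,-0.12,0,0,0,0.5],
  [-0.242,-0.28,-0.12,0,0,0,0.5],
  [-0.242,-0.28,-0.12,0,0,0,0.5],
  [-0.242,-0.28,-0.04,0,0,0,0.5],
  [-0.242,-0.28,-0.02,0,0,0,0.5],
  [-0.242,-0.28,-0.02,0,0,0,0.5],
])

```text
clock: 5.25
position: [0.5002, -0.2083, 0.0107]
tool_rot: [-3.14, -0.001, 1.572]
force: [-0.2, 0.2, -0.3]
grip_width: 0.0535
finger_force: 45.1
```

play_rows([
  [0,0,0.002,0,0,0,0.5],
  [0,0,0.003,0,0,0,0.5],
])

```text
clock: 5.45
position: [0.5005, -0.2091, 0.0105]
tool_rot: [3.141, 0.0, 1.572]
force: [-0.5, 0.4, -1.0]
grip_width: 0.0531
finger_force: 45.1
```

play_rows([
  [0,0,0.002,0,0,0,0.5],
  [0,0,0.002,0,0,0,0.0],
  [0,0,0.002,0,0,0,0.0],
  [0,0,0.002,0,0,0,0.0],
  [0,0,0.002,0,0,0,0.0],
  [0,0,-0.1,0,0,0,0.0],
  [0,0,-0.16,0,0,0,1.0],
  [0,0,-0.16,0,0,0,1.0],
  [0,0,-0.16,0,0,0,1.0],
  [0,0,-0.16,0,0,0,1.0],
])

```text
clock: 6.45
position: [0.4995, -0.209, 0.0891]
tool_rot: [-3.14, -0.0, 1.571]
force: [-0.5, -0.0, -0.7]
grip_width: 0.0278
finger_force: 0.0
```

Run:
```python
from h import *
o=observe(); print(o['position'],o['grip_width'],o['finger_force'],o['force'])
im,c=snap('wrist','w3.png'); print(c)
```

```text
[ 0.4995 -0.209   0.0891] 0.027843609791841136 0.0 [-0.4683 -0.0373 -0.6781]
{'fovy': 67.87905172020464, 'cx': 321.3254697079597, 'cy': 196.71265625117167, 'xyz': array([ 0.4994, -0.1332,  0.2324]), 'rotation': array([2.8409, 0.0027, 0.    ])}
```

View pics/w3.png

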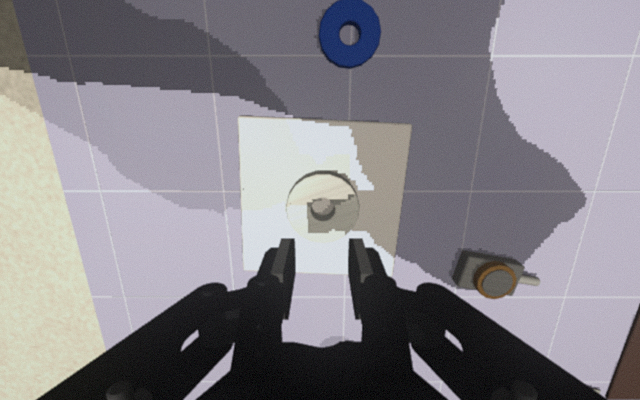

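play_rows([
  [0,0,0.08,0,0,0,1],
  [0,0,0.12,0,0,0,1],
  [0,0,0.13,0,0,0,1],
  [0,0,0.138,0,0,0,1],
  [0,0,0.142,0,0,0,1],
  [0,0,0.144,0,0,0,1],
  [0,0,0.144,0,0,0,1],
  [0,0,0.144,0,0,0,1],
])

```text
clock: 7.3
position: [0.4995, -0.2094, 0.0198]
tool_rot: [-3.141, -0.001, 1.57]
force: [-13.3, 5.2, 37.3]
grip_width: 0.0001
finger_force: 18.9
```

Run:
```python
from h import *
c={'fovy': 67.87905172020464, 'cx': 321.3254697079597, 'cy': 196.71265625117167, 'xyz': np.array([ 0.4994, -0.1332,  0.2324]), 'rotation': np.array([2.8409, 0.0027, 0.    ])}
for u,v,z in [(321,209,.021),(323,199,.021),(240,115,.006),(411,123,.006),(393,276,.006)]: print(ray(c,u,v,z))
```

```text
[ 0.4986 -0.2085  0.021 ]
[ 0.5001 -0.2005  0.021 ]
[ 0.439  -0.1405  0.006 ]
[ 0.5652 -0.1462  0.006 ]
[ 0.5611 -0.2755  0.006 ]
```

play_rows([
  [0,0,-0.002,0,0,0,1],
  [0,0,-0.002,0,0,0,1],
  [0,0,-0.002,0,0,0,1],
  [0,0,-0.002,0,0,0,1],
  [0,0,-0.002,0,0,0,1],
  [0,0,-0.002,0,0,0,1],
])

```text
clock: 7.9
position: [0.4994, -0.2094, 0.0203]
tool_rot: [-3.141, -0.0, 1.571]
force: [-10.6, 3.3, 21.7]
grip_width: 0.0001
finger_force: 11.1
```

play_rows([
  [0,0,-0.1,0,0,0,1],
  [0,0,-0.2,0,0,0,0.5],
  [0.609,0.283,-0.26,0,0,0,0],
  [0.609,0.283,-0.26,0,0,0,0],
  [0.609,0.283,-0.26,0,0,0,0],
  [0.609,0.283,-0.26,0,0,0,0],
  [0.609,0.283,-0.26,0,0,0,0],
  [0.609,0.283,-0.26,0,0,0,0],
  [0.609,0.283,-0.26,0,0,0,0],
  [0.609,0.283,-0.26,0,0,0,0],
])

```text
clock: 8.9
position: [0.6428, 0.1016, 0.1497]
tool_rot: [3.14, -0.002, 1.578]
force: [-0.5, -0.8, -0.2]
grip_width: 0.0856
finger_force: 0.0
```

Run:
```python
from h import *
im,c=snap('wrist','w4.png'); o=observe(); print(o['position'],o['force'])
g=cv2.cvtColor(im,cv2.COLOR_RGB2GRAY)
print(c['xyz'],c['rotation'])
m=(g<70).astype(np.uint8); m[260:]=0
cs,_=cv2.findContours(m,cv2.RETR_EXTERNAL,cv2.CHAIN_APPROX_NONE)
for k in cs:
    if cv2.contourArea(k)>500:
        x,y,w,h=cv2.boundingRect(k); e=cv2.fitEllipse(k); print(x,y,w,h,np.round(e[0],1),np.round(e[1],1),ray(c,*e[0],.008))
```

```text
[0.6419 0.0982 0.1494] [ 0.6516 -1.5373 -1.6949]
[0.6418 0.1771 0.2931] [ 2.8429 -0.0002  0.0065]
35 225 49 35 [ 58.8 243.4] [34.8 47.5] [0.3659 0.0361 0.008 ]
297 166 50 51 [321.5 191.2] [49.3 50.3] [0.6425 0.0952 0.008 ]
617 123 23 79 [630.3 175.7] [15.6 88. ] [0.9459 0.1129 0.008 ]
```

View pics/w4.png

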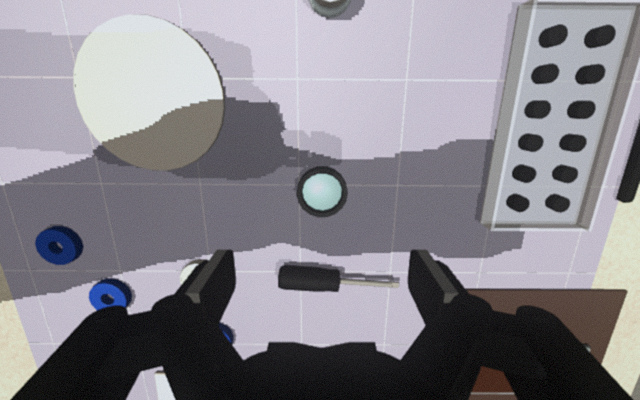

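play_rows([
  [0,0.002,0.1,0,0,0,0.1],
  [0,0.002,0.2,0,0,0,0.1],
  [0,0.002,0.26,0,0,0,0.1],
  [0,0.002,0.288,0,0,0,0.1],
  [0,0.002,0.288,0,0,0,0.1],
  [0,0.002,0.288,0,0,0,0.6],
  [0,0.002,0.288,0,0,0,0.6],
  [0,0.002,0.288,0,0,0,0.6],
  [0,0.002,0.288,0,0,0,0.6],
  [0,0.002,0.288,0,0,0,0.6],
], newtons=40)

```text
clock: 9.95
position: [0.6435, 0.0952, 0.0073]
tool_rot: [3.139, -0.001, 1.571]
force: [-3.1, -1.6, 12.8]
grip_width: 0.047
finger_force: 39.5
```

Run:
```python
from h import *
im,c=snap('wrist','w5.png'); o=observe(); print(o['position'],o['force'],o['grip_width'],o['finger_force'])
I=np.load('/tmp/w4.png.npy'); c4=dict(c); c4['xyz']=np.array([0.6418,0.1771,0.2931]); c4['rotation']=[2.8429,-.0002,.0065]
m=((I.min(2)>75)&(I[:,:,2].astype(int)-I[:,:,1]<4)).astype(np.uint8); m[:, 240:]=0; m[200:]=0
k=max(cv2.findContours(m,cv2.RETR_EXTERNAL,cv2.CHAIN_APPROX_NONE)[0],key=cv2.contourArea)
print(cv2.boundingRect(k)); e=cv2.fitEllipse(cv2.convexHull(k)); print(e, ray(c4,*e[0],.006))
```

```text
[0.6436 0.0952 0.0073] [-2.2919 -2.0187 11.9279] 0.04718399433584442 39.461737091769464
(73, 23, 152, 148)
((148.65841674804688, 93.02774810791016), (140.31642150878906, 165.72158813476562), 137.35169982910156) [0.4842 0.1867 0.006 ]
```

View pics/w5.png

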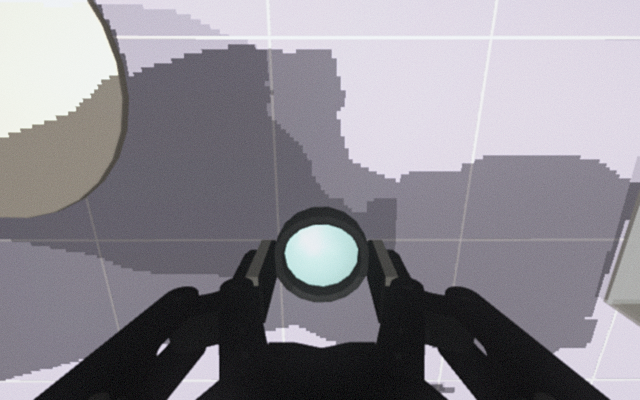

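play_rows([
  [0,0,-0.08,0,0,0,0.6],
  [0,0,-0.16,0,0,0,0.6],
  [-0.1,-0.05,-0.18,0,0,0,0.6],
  [-0.607,-0.286,-0.18,0,0,0,0.6],
  [-0.607,-0.286,-0.18,0,0,0,0.6],
  [-0.607,-0.286,-0.18,0,0,0,0.6],
  [-0.607,-0.286,-0.18,0,0,0,0.6],
  [-0.607,-0.286,-0.18,0,0,0,0.6],
  [-0.607,-0.286,-0.18,0,0,0,0.6],
  [-0.607,-0.286,-0.18,0,0,0,0.6],
])

```text
clock: 11.0
position: [0.4974, -0.2136, 0.0965]
tool_rot: [3.14, 0.002, 1.564]
force: [0.9, 1.3, -0.6]
grip_width: 0.047
finger_force: 42.7
```

play_rows([
  [0,0,0.06,0,0,0,0.6],
  [0,0,0.1,0,0,0,0.6],
  [0,0,0.125,0,0,0,0.6],
  [0,0,0.13,0,0,0,0.6],
  [0,0,0.13,0,0,0,0.6],
])

```text
clock: 11.5
position: [0.4998, -0.2083, 0.0304]
tool_rot: [3.141, 0.0, 1.571]
force: [-0.1, 0.7, -0.5]
grip_width: 0.0471
finger_force: 42.7
```

play_rows([
  [0,0,0.002,0,0,0,0.6],
  [0,0,0.003,0,0,0,0.6],
  [0,0,0.004,0,0,0,0.6],
  [0,0,0.004,0,0,0,0.6],
])

```text
clock: 11.9
position: [0.4998, -0.2083, 0.0283]
tool_rot: [3.141, 0.0, 1.571]
force: [-0.6, 0.6, 5.4]
grip_width: 0.047
finger_force: 43.3
```

play_rows([
  [0,0,0,0,0,0,0.3],
  [0,0,0,0,0,0,0.0],
  [0,0,0,0,0,0,0.0],
  [0,0,0,0,0,0,0.0],
  [0,0,-0.08,0,0,0,0.0],
  [0,0,-0.18,0,0,0,0.0],
  [0,0,-0.2,0,0,0,0.0],
  [0,0,-0.2,0,0,0,0.0],
])

```text
clock: 12.7
position: [0.5004, -0.2085, 0.1296]
tool_rot: [3.138, 0.001, 1.571]
force: [0.3, -0.4, -1.1]
grip_width: 0.0855
finger_force: 0.0
```

Run:
```python
from h import *
o=observe(); print(o['position'])
im,c=snap('wrist','w6.png')
hsv=cv2.cvtColor(im,cv2.COLOR_RGB2HSV)
g=cv2.cvtColor(im,cv2.COLOR_RGB2GRAY); m=(g<70).astype(np.uint8); m[240:]=0
for k in cv2.findContours(m,cv2.RETR_EXTERNAL,cv2.CHAIN_APPROX_NONE)[0]:
    if cv2.contourArea(k)>500: e=cv2.fitEllipse(k); print(cv2.boundingRect(k),np.round(e[0],1),ray(c,*e[0],.029))
```

```text
[ 0.5004 -0.2085  0.1296]
(293, 168, 57, 56) [320.1 195.7] [ 0.499  -0.2076  0.029 ]
(610, 147, 30, 93) [628.1 216.1] [ 0.7698 -0.2265  0.029 ]
(316, 16, 54, 59) [342.5  45.1] [ 0.5158 -0.0907  0.029 ]
(56, 0, 47, 63) [79.  29.1] [ 0.3232 -0.0802  0.029 ]
```

View pics/w6.png

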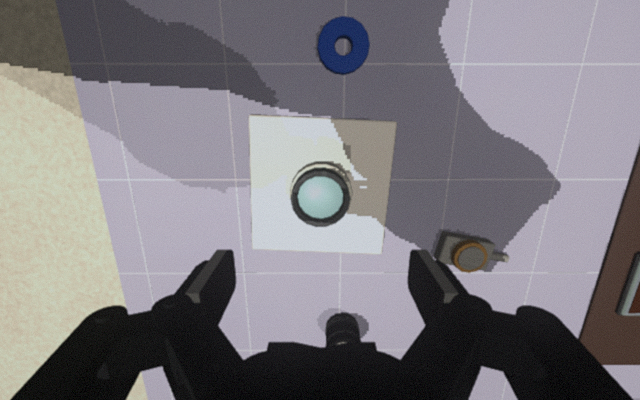

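play_rows([
  [1,0,0,0,0,0,0],
  [1,0,0,0,0,0,0],
  [1,0,0,0,0,0,0],
  [1,0,0,0,0,0,0],
  [1,0,0,0,0,0,0],
  [1,0,0,0,0,0,0],
  [1,0,0,0,0,0,0],
  [1,0,0,0,0,0,0],
  [1,0,0,0,0,0,0],
  [1,0,0,0,0,0,0],
])

```text
clock: 13.75
position: [0.4983, 0.2935, 0.1263]
tool_rot: [-3.14, 0.001, 1.571]
force: [2.0, -0.6, 0.8]
grip_width: 0.0854
finger_force: 0.0
```

play_rows([
  [0.123,-0.005,0,0,0,0,0],
  [0.123,-0.005,0,0,0,0,0],
  [0.123,-0.005,0,0,0,0,0],
  [0.123,-0.005,0,0,0,0,0],
])

```text
clock: 14.15
position: [0.4967, 0.3517, 0.1266]
tool_rot: [-3.14, 0.002, 1.57]
force: [0.3, -0.2, -0.2]
grip_width: 0.0853
finger_force: 0.0
```

Run:
```python
from h import *
o=observe(); print(o['position'],o['qpos'])
im,c=snap('wrist','w7.png')
g=cv2.cvtColor(im,cv2.COLOR_RGB2GRAY); m=(g<60).astype(np.uint8); m[245:]=0
for k in cv2.findContours(m,cv2.RETR_EXTERNAL,cv2.CHAIN_APPROX_NONE)[0]:
    if cv2.contourArea(k)>500: e=cv2.fitEllipse(k); print(cv2.boundingRect(k),np.round(e[0],1),np.round(e[1],1),ray(c,*e[0],.005))
```

```text
[0.4967 0.3517 0.1266] [-0.9429  0.6507  0.3403  1.7458 -0.2857  0.7961 -0.4657]
(297, 163, 49, 48) [321.2 186.3] [47.5 47.8] [0.4957 0.3551 0.005 ]
```

View pics/w7.png

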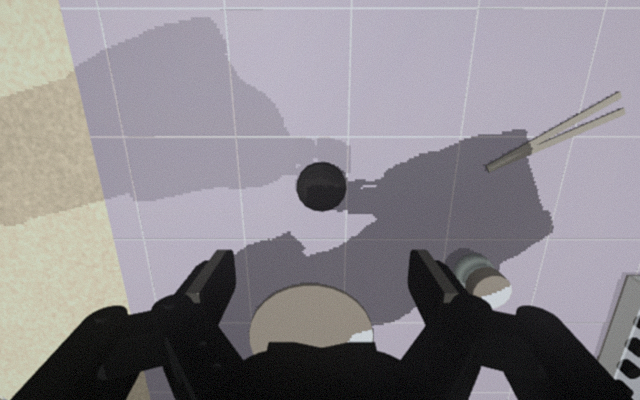

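play_rows([
  [0.005,-0.002,0.1,0,0,0,0.1],
  [0.005,-0.002,0.19,0,0,0,0.1],
  [0.005,-0.002,0.235,0,0,0,0.1],
  [0.005,-0.002,0.252,0,0,0,0.1],
  [0.005,-0.002,0.252,0,0,0,0.1],
  [0.005,-0.002,0.252,0,0,0,0.65],
  [0.005,-0.002,0.252,0,0,0,0.65],
  [0.005,-0.002,0.252,0,0,0,0.65],
  [0.005,-0.002,0.252,0,0,0,0.65],
  [0.005,-0.002,0.252,0,0,0,0.65],
], newtons=40)

```text
clock: 15.2
position: [0.4966, 0.3561, 0.0036]
tool_rot: [3.14, -0.001, 1.571]
force: [-0.9, -2.3, 13.9]
grip_width: 0.0436
finger_force: 38.7
```

play_rows([
  [0,0,-0.1,0,0,0,0.65],
  [0,0,-0.2,0,0,0,0.65],
  [-0.8,0.007,-0.2,0,0,0,0.65],
  [-0.8,0.007,-0.2,0,0,0,0.65],
  [-0.8,0.007,-0.2,0,0,0,0.65],
  [-0.8,0.007,-0.2,0,0,0,0.65],
  [-0.8,0.007,-0.2,0,0,0,0.65],
  [-0.8,0.007,-0.2,0,0,0,0.65],
  [-0.8,0.007,-0.2,0,0,0,0.65],
  [-0.8,0.007,-0.2,0,0,0,0.65],
])

```text
clock: 16.2
position: [0.4995, -0.0461, 0.1029]
tool_rot: [3.14, -0.0, 1.571]
force: [1.2, 0.2, -1.6]
grip_width: 0.0432
finger_force: 40.7
```

play_rows([
  [-0.3255,0,0,0,0,0,0.65],
  [-0.3255,0,0,0,0,0,0.65],
  [-0.3255,0,0,0,0,0,0.65],
  [-0.3255,0,0,0,0,0,0.65],
  [-0.3255,0,0.06,0,0,0,0.65],
  [-0.3255,0,0.1,0,0,0,0.65],
  [-0.3255,0,0.116,0,0,0,0.65],
  [-0.3255,0,0.118,0,0,0,0.65],
  [-0.3255,0,0.118,0,0,0,0.65],
])

```text
clock: 17.1
position: [0.4999, -0.207, 0.0437]
tool_rot: [3.141, 0.0, 1.571]
force: [0.0, 0.3, -0.3]
grip_width: 0.0433
finger_force: 40.7
```

play_rows([
  [0,0,0.003,0,0,0,0.65],
  [0,0,0.005,0,0,0,0.65],
  [0,0,0.006,0,0,0,0.65],
  [0,0,0.006,0,0,0,0.65],
])

```text
clock: 17.5
position: [0.4999, -0.207, 0.0406]
tool_rot: [3.14, 0.0, 1.571]
force: [-1.7, 2.0, 11.5]
grip_width: 0.0434
finger_force: 42.1
```

play_rows([
  [0,0,-0.001,0,0,0,0.3],
  [0,0,-0.001,0,0,0,0.0],
  [0,0,-0.001,0,0,0,0.0],
  [0,0,-0.001,0,0,0,0.0],
  [0,0,-0.08,0,0,0,0.0],
  [0,0,-0.16,0,0,0,0.0],
  [0,0,-0.18,0,0,0,0.0],
  [0,0,-0.18,0,0,0,0.0],
])

```text
clock: 18.3
position: [0.5003, -0.2071, 0.1313]
tool_rot: [3.139, 0.001, 1.571]
force: [0.3, 0.1, -1.2]
grip_width: 0.0852
finger_force: 0.0
```

Run:
```python
from h import *
o=observe(); print(o['position'])
im,c=snap('wrist','w8.png')
g=cv2.cvtColor(im,cv2.COLOR_RGB2GRAY); m=(g<45).astype(np.uint8); m[240:]=0
for k in cv2.findContours(m,cv2.RETR_EXTERNAL,cv2.CHAIN_APPROX_NONE)[0]:
    if cv2.contourArea(k)>500: e=cv2.fitEllipse(k); print(cv2.boundingRect(k),np.round(e[0],1),ray(c,*e[0],.045))
```

```text
[ 0.5003 -0.2071  0.1313]
(293, 175, 56, 54) [321. 202.] [ 0.4996 -0.2071  0.045 ]
```

View pics/w8.png

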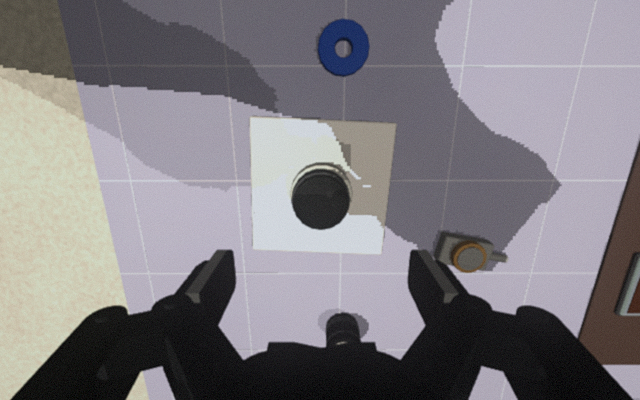

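play_rows([
  [0.406,0.024,0,0,0,0,0],
  [0.406,0.024,0,0,0,0,0],
  [0.406,0.024,0,0,0,0,0],
  [0.406,0.024,0,0,0,0,0],
  [0.406,0.024,0,0,0,0,0],
  [0.406,0.024,0,0,0,0,0],
  [0.406,0.024,0,0,0,0,0],
])

```text
clock: 19.05
position: [0.5109, -0.0051, 0.129]
tool_rot: [-3.14, 0.001, 1.57]
force: [-0.4, -0.6, -0.0]
grip_width: 0.0856
finger_force: 0.0
```

Run:
```python
from h import *
o=observe(); print(o['position'])
im,c=snap('wrist','w9.png')
```

```text
[ 0.5109 -0.0051  0.129 ]
```

View pics/w9.png

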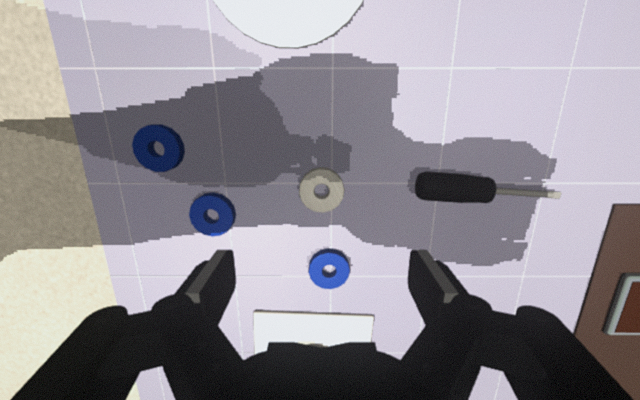

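Run:
```python
from h import *
c=get_calibration('wrist'); print(ray(c,321.5,190.5,.012))
im=np.load('/tmp/top0.png.npy'); c=get_calibration('top')
# round plate rim from the lit upper half
g=cv2.GaussianBlur(im,(3,3),0).astype(int); m=((im.min(2)>60)&(im[:,:,2].astype(int)-im[:,:,1]<6)&(im[:,:,2].astype(int)>=im[:,:,0])).astype(np.uint8)
k=[k for k in cv2.findContours(m,cv2.RETR_EXTERNAL,cv2.CHAIN_APPROX_NONE)[0] if cv2.pointPolygonTest(k,(253,208),False)>=0]
for q in k: x,y,w,h=cv2.boundingRect(q); print(x,y,w,h,ray(c,x+w/2-.5,y+w/2-.5,.006))
```

```text
[ 0.5104 -0.0047  0.012 ]
91 193 321 113 [0.1858 0.1814 0.006 ]
```

play_rows([
  [0,0,0.1,0,0,0,0.15],
  [0,0,0.19,0,0,0,0.15],
  [0,0,0.24,0,0,0,0.15],
  [0,0,0.256,0,0,0,0.15],
  [0,0,0.256,0,0,0,0.15],
  [0,0,0.256,0,0,0,0.7],
  [0,0,0.256,0,0,0,0.7],
  [0,0,0.256,0,0,0,0.7],
  [0,0,0.256,0,0,0,0.7],
  [0,0,0.256,0,0,0,0.7],
], newtons=40)

```text
clock: 20.1
position: [0.5123, -0.0041, 0.0035]
tool_rot: [3.139, -0.0, 1.571]
force: [-2.9, -1.3, 16.7]
grip_width: 0.04
finger_force: 38.1
```

play_rows([
  [0,0,-0.1,0,0,0,0.7],
  [0,0,-0.2,0,0,0,0.7],
  [0.36,-0.054,-0.2,0,0,0,0.7],
  [0.36,-0.054,-0.2,0,0,0,0.7],
  [0.36,-0.054,-0.2,0,0,0,0.7],
  [0.36,-0.054,-0.2,0,0,0,0.7],
  [0.36,-0.054,-0.2,0,0,0,0.7],
  [0.36,-0.054,-0.2,0,0,0,0.7],
])

```text
clock: 20.9
position: [0.4844, 0.1766, 0.1025]
tool_rot: [3.141, -0.0, 1.573]
force: [-0.1, -0.7, 0.6]
grip_width: 0.04
finger_force: 40.6
```

Run:
```python
from h import *
o=observe(); print(o['position'],o['grip_width'])
im,c=snap('wrist','w10.png'); print(c['xyz'],c['rotation'])
```

```text
[0.4844 0.1766 0.1025] 0.040013901804984445
[0.4839 0.2523 0.2459] [2.8409 0.0007 0.0015]
```

View pics/w10.png

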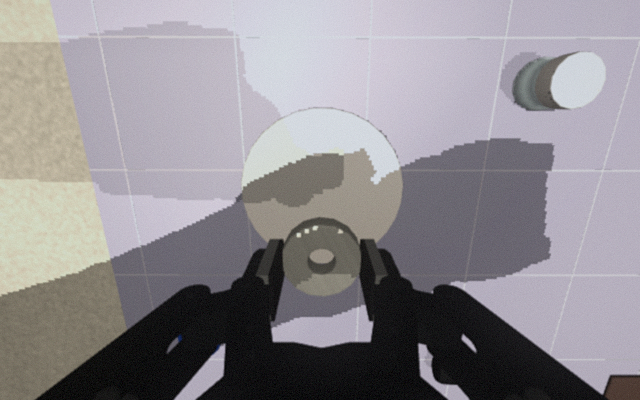

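Run:
```python
from h import *
c=get_calibration('wrist'); c['xyz']=np.array([0.4839,0.2523,0.2459])
for p in [(322,107),(242,188),(402.5,187),(268,242)]: print(ray(c,*p,.006))
P=[ray(c,*p,.006)[:2] for p in [(322,107),(242,188),(402.5,187)]]
print(P[0][1]-.068,(P[1]+P[2])/2)
```

```text
[0.4842 0.2504 0.006 ]
[0.4172 0.1855 0.006 ]
[0.5516 0.1863 0.006 ]
[0.4364 0.1358 0.006 ]
0.18242320927001582 [0.4844 0.1859]
```

play_rows([
  [0.013,0,0.08,0,0,0,0.7],
  [0.013,0,0.15,0,0,0,0.7],
  [0.013,0,0.175,0,0,0,0.7],
  [0.013,0,0.183,0,0,0,0.7],
  [0.013,0,0.185,0,0,0,0.7],
  [0.013,0,0.186,0,0,0,0.7],
  [0.013,0,0.186,0,0,0,0.7],
])

```text
clock: 21.65
position: [0.485, 0.1827, 0.0099]
tool_rot: [3.14, -0.001, 1.571]
force: [-0.2, 0.7, -0.5]
grip_width: 0.0397
finger_force: 40.6
```

play_rows([
  [0,0,0,0,0,0,0.3],
  [0,0,0,0,0,0,0.0],
  [0,0,0,0,0,0,0.0],
  [0,0,0,0,0,0,0.0],
  [0,0,-0.08,0,0,0,0.0],
  [0,0,-0.14,0,0,0,1.0],
  [0,0,-0.14,0,0,0,1.0],
  [0,0,-0.14,0,0,0,1.0],
  [0,0,-0.14,0,0,0,1.0],
  [0,0,-0.14,0,0,0,1.0],
])

```text
clock: 22.65
position: [0.4839, 0.1823, 0.078]
tool_rot: [-3.14, 0.001, 1.571]
force: [-0.7, -0.3, -0.2]
grip_width: 0.0122
finger_force: 0.0
```

Run:
```python
from h import *
o=observe(); print(o['position'],o['grip_width'])
im,c=snap('wrist','w11.png'); print(c['xyz'],c['rotation'])
```

```text
[0.4839 0.1823 0.078 ] 0.012214295988005316
[0.4838 0.2582 0.2212] [ 2.8397  0.0029 -0.0002]
```

View pics/w11.png

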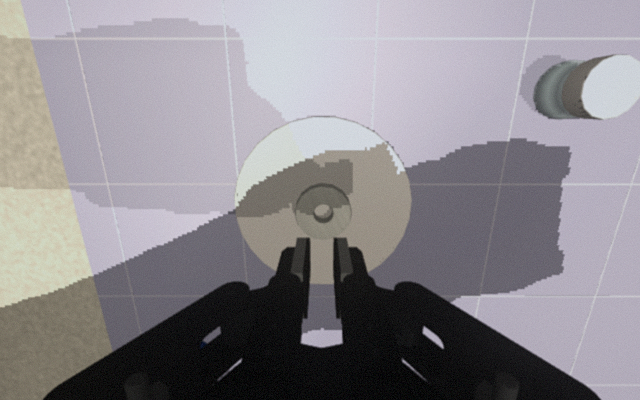

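play_rows([
  [0,0,0.07,0,0,0,1],
  [0,0,0.11,0,0,0,1],
  [0,0,0.12,0,0,0,1],
  [0,0,0.124,0,0,0,1],
  [0,0,0.126,0,0,0,1],
  [0,0,0.126,0,0,0,1],
  [0,0,0.126,0,0,0,1],
  [0,0,0.126,0,0,0,1],
  [0,0,0.126,0,0,0,1],
  [0,0,0.126,0,0,0,1],
])

```text
clock: 23.7
position: [0.4833, 0.1821, 0.0175]
tool_rot: [-3.139, -0.0, 1.57]
force: [-18.7, -5.4, 55.6]
grip_width: 0.0001
finger_force: 27.9
```

play_rows([
  [0,0,0,0,0,0,1],
  [0,0,0,0,0,0,1],
  [0,0,0,0,0,0,1],
  [0,0,0,0,0,0,1],
])

```text
clock: 24.1
position: [0.4833, 0.182, 0.0175]
tool_rot: [-3.139, -0.0, 1.57]
force: [-17.6, -5.7, 56.0]
grip_width: -0.0
finger_force: 27.9
```

Run:
```python
from h import *
c=get_calibration('wrist'); c['xyz']=np.array([0.4838,0.2582,0.2212]);c['rotation']=[2.8397,.0029,-.0002]
print(ray(c,322,210,.018), ray(c,323,116,.006)[1]-.068)
```

```text
[0.4837 0.1848 0.018 ] 0.18229822570677245
```

play_rows([
  [0,0,-0.1,0,0,0,1],
  [0,0,-0.2,0,0,0,0.5],
  [0,0,-0.28,0,0,0,0],
  [-0.6,0.04,-0.28,0,0,0,0],
  [-0.6,0.04,-0.28,0,0,0,0],
  [-0.6,0.04,-0.28,0,0,0,0],
  [-0.6,0.04,-0.28,0,0,0,0],
  [-0.6,0.04,-0.28,0,0,0,0],
  [-0.6,0.04,-0.28,0,0,0,0],
  [-0.6,0.04,-0.28,0,0,0,0],
])

```text
clock: 25.1
position: [0.5037, -0.1248, 0.1563]
tool_rot: [3.141, 0.003, 1.562]
force: [-0.0, 1.5, 0.5]
grip_width: 0.0854
finger_force: 0.0
```

play_rows([
  [-0.484,0.038,0,0,0,0,0],
  [-0.484,0.038,0,0,0,0,0],
  [-0.484,0.038,0,0,0,0,0],
  [-0.484,0.038,0,0,0,0,0],
  [-0.484,0.038,0,0,0,0,0],
  [-0.484,0.038,0,0,0,0,0],
  [-0.484,0.038,0,0,0,0,0],
  [-0.484,0.038,0,0,0,0,0],
])

```text
clock: 25.9
position: [0.5236, -0.3584, 0.1557]
tool_rot: [-3.141, -0.001, 1.572]
force: [-0.7, 0.9, -0.2]
grip_width: 0.0852
finger_force: 0.0
```

Run:
```python
from h import *
o=observe(); print(o['position'],o['qpos'])
im,c=snap('wrist','w12.png'); print(c['xyz'])
g=cv2.cvtColor(im,cv2.COLOR_RGB2GRAY); m=(g<70).astype(np.uint8); m[250:]=0
for k in cv2.findContours(m,cv2.RETR_EXTERNAL,cv2.CHAIN_APPROX_NONE)[0]:
    if cv2.contourArea(k)>250: e=cv2.fitEllipse(k); print(cv2.boundingRect(k),np.round(e[0],1),np.round(e[1],1),ray(c,*e[0],.019))
hsv=cv2.cvtColor(im,cv2.COLOR_RGB2HSV); m=cv2.inRange(hsv,(75,30,60),(105,255,255)); m[250:]=0
for k in cv2.findContours(m,cv2.RETR_EXTERNAL,cv2.CHAIN_APPROX_NONE)[0]:
    if cv2.contourArea(k)>80: e=cv2.fitEllipse(k); print('glass',cv2.boundingRect(k),np.round(e[0],1),np.round(e[1],1),ray(c,*e[0],.038))
```

```text
[ 0.5236 -0.3584  0.1557] [ 0.2713  0.6515  0.3621  1.6555 -0.2813  0.8871  0.7456]
[ 0.5233 -0.2827  0.299 ]
(303, 173, 38, 45) [321.2 195.5] [37.1 44.3] [ 0.5227 -0.3681  0.019 ]
(416, 69, 55, 45) [449.4  92. ] [36.8 66.9] [ 0.6365 -0.2718  0.019 ]
(566, 0, 74, 237) [611.3 165.5] [ 61.  282.7] [ 0.7992 -0.3378  0.019 ]
(259, 0, 65, 43) [292.2  17.6] [44.8 66.3] [ 0.4985 -0.2135  0.019 ]
glass (309, 189, 25, 24) [320.8 200.5] [23.  24.3] [ 0.5224 -0.3671  0.038 ]
```

play_rows([
  [-0.015,-0.001,0,0,0,0,0],
  [-0.015,-0.001,0.1,0,0,0,0],
  [-0.015,-0.001,0.2,0,0,0,0],
  [-0.015,-0.001,0.27,0,0,0,0],
  [-0.015,-0.001,0.292,0,0,0,0],
  [-0.015,-0.001,0.292,0,0,0,0.75],
  [-0.015,-0.001,0.292,0,0,0,0.75],
  [-0.015,-0.001,0.292,0,0,0,0.75],
  [-0.015,-0.001,0.292,0,0,0,0.75],
  [-0.015,-0.001,0.292,0,0,0,0.75],
], newtons=40)

```text
clock: 26.95
position: [0.524, -0.3676, 0.0119]
tool_rot: [3.139, 0.001, 1.571]
force: [-1.2, 2.2, 12.0]
grip_width: 0.0345
finger_force: 38.8
```

Run:
```python
from h import *
o=observe(); print(o['position'],o['force'])
im,c=snap('wrist','w13.png')
hsv=cv2.cvtColor(im,cv2.COLOR_RGB2HSV); m=cv2.inRange(hsv,(75,30,60),(105,255,255))
for k in cv2.findContours(m,cv2.RETR_EXTERNAL,cv2.CHAIN_APPROX_NONE)[0]:
    if cv2.contourArea(k)>80: e=cv2.fitEllipse(k); print('glass',cv2.boundingRect(k),np.round(e[0],1),np.round(e[1],1),ray(c,*e[0],.038))
```

```text
[ 0.524  -0.3676  0.0119] [-1.2083  2.1515 11.9595]
```

play_rows([
  [0,0,-0.08,0,0,0,0.75],
  [0,0,-0.18,0,0,0,0.75],
  [0,0,-0.28,0,0,0,0.75],
  [0.6,-0.04,-0.28,0,0,0,0.75],
  [0.6,-0.04,-0.28,0,0,0,0.75],
  [0.6,-0.04,-0.28,0,0,0,0.75],
  [0.6,-0.04,-0.28,0,0,0,0.75],
  [0.6,-0.04,-0.28,0,0,0,0.75],
  [0.6,-0.04,-0.28,0,0,0,0.75],
  [0.6,-0.04,-0.28,0,0,0,0.75],
])

```text
clock: 28.0
position: [0.503, -0.06, 0.1506]
tool_rot: [3.141, -0.003, 1.579]
force: [-0.2, -1.1, -0.7]
grip_width: 0.035
finger_force: 40.2
```

play_rows([
  [0.5,-0.0376,0,0,0,0,0.75],
  [0.5,-0.0376,0,0,0,0,0.75],
  [0.5,-0.0376,0,0,0,0,0.75],
  [0.5,-0.0376,0,0,0,0,0.75],
  [0.5,-0.0376,0,0,0,0,0.75],
  [0.5,-0.0376,0,0,0,0,0.75],
  [0.5,-0.0376,0.08,0,0,0,0.75],
  [0.5,-0.0376,0.1,0,0,0,0.75],
  [0.5,-0.0376,0.1,0,0,0,0.75],
  [0.5,-0.0376,0.1,0,0,0,0.75],
])

```text
clock: 29.0
position: [0.4846, 0.1826, 0.1009]
tool_rot: [3.141, -0.0, 1.57]
force: [0.0, -0.2, 0.2]
grip_width: 0.0349
finger_force: 40.2
```

Run:
```python
from h import *
o=observe(); print(o['position'],o['force'],o['grip_width'])
```

```text
[0.4846 0.1826 0.1009] [ 0.0383 -0.1957  0.1637] 0.03485371171670455
```

Commanded z is about 0.100, and contact is expected near 0.030.

play_rows([
  [0,0,0.06,0,0,0,0.75],
  [0,0,0.11,0,0,0,0.75],
  [0,0,0.13,0,0,0,0.75],
  [0,0,0.136,0,0,0,0.75],
  [0,0,0.139,0,0,0,0.75],
  [0,0,0.141,0,0,0,0.75],
  [0,0,0.141,0,0,0,0.75],
])

```text
clock: 29.7
position: [0.4845, 0.1832, 0.0301]
tool_rot: [3.141, -0.001, 1.571]
force: [-0.1, 0.1, -0.7]
grip_width: 0.035
finger_force: 40.2
```

play_rows([
  [0,0,0.001,0,0,0,0.75],
  [0,0,0.002,0,0,0,0.75],
  [0,0,0.002,0,0,0,0.75],
])

```text
clock: 30.0
position: [0.4845, 0.1833, 0.0298]
tool_rot: [3.141, -0.001, 1.571]
force: [-6.4, -1.5, 27.2]
grip_width: 0.0348
finger_force: 43.3
```

play_rows([
  [0,0,-0.001,0,0,0,0.75],
  [0,0,-0.001,0,0,0,0.3],
  [0,0,-0.001,0,0,0,0],
  [0,0,-0.001,0,0,0,0],
  [0,0,-0.001,0,0,0,0],
  [0,0,-0.06,0,0,0,0],
  [0,0,-0.14,0,0,0,0],
  [0,0,-0.22,0,0,0,0],
  [0,0,-0.24,0,0,0,0],
  [0,0,-0.24,0,0,0,0],
])

```text
clock: 31.0
position: [0.4847, 0.1835, 0.1497]
tool_rot: [3.139, -0.002, 1.571]
force: [-1.0, 0.5, -0.5]
grip_width: 0.0854
finger_force: 0.0
```

Run:
```python
from h import *
o=observe(); print(o['position'],o['force'])
im,c=snap('wrist','w14.png')
g=cv2.cvtColor(im,cv2.COLOR_RGB2GRAY); m=(g<60).astype(np.uint8); m[250:]=0
for k in cv2.findContours(m,cv2.RETR_EXTERNAL,cv2.CHAIN_APPROX_NONE)[0]:
    if cv2.contourArea(k)>250: e=cv2.fitEllipse(k); print(cv2.boundingRect(k),np.round(e[0],1),np.round(e[1],1),ray(c,*e[0],.037))
hsv=cv2.cvtColor(im,cv2.COLOR_RGB2HSV); m=cv2.inRange(hsv,(75,30,50),(105,255,255)); m[250:]=0
for k in cv2.findContours(m,cv2.RETR_EXTERNAL,cv2.CHAIN_APPROX_NONE)[0]:
    if cv2.contourArea(k)>80: e=cv2.fitEllipse(k); print('glass',cv2.boundingRect(k),np.round(e[0],1),np.round(e[1],1),ray(c,*e[0],.056))
```

```text
[0.4847 0.1835 0.1497] [-1.047   0.5045 -0.5427]
(300, 170, 42, 49) [320.5 194.3] [40.9 48.1] [0.4836 0.1822 0.037 ]
glass (307, 186, 28, 27) [320.6 199.4] [25.5 27. ] [0.4837 0.1835 0.056 ]
```

```bash
python3 -c "
from workcell import *
print(job_done())"
```

```text
the job is handed in; nothing more can be done
None
```

Both kits are made up and handed in at about 31 s, with every part measured within about 3 mm of centre; both spacers were pressed (22–37 N and 56 N), and the hand-in gave no verdict.

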